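# Close up the coffee sample case

## Robot

A 6-joint arm with a two-finger parallel gripper is mounted at the origin on the work surface. World frame = base frame: x ahead of the robot, y to its left, z up, the work surface at z = 0. Lengths are in m, angles in rad, forces in N, time in s.
With the tool pointing down it reaches from about 0.3 to 1 m from the base axis. Payload 5.1 kg.
Tool frame: the origin (TCP) lies at the very end of the fingers, on their centre line; the grasp point (between the pads) lies 19 mm behind it (env.grip_point_offset is the distance from the TCP to the grasp point, in m); z points along the fingers, y is the direction in which the jaws open and shut (so a half turn about z gives the same grasp; the last joint's range is limited). The gripper opens to 95 mm and grips with 3 to 60 N. Pads are 20 mm wide; open, the fingers measure 119 mm over their backs; the gripper's body (75 mm by 180 mm) begins 59 mm behind the grasp point.
Start: joints at [1.095, 0.124, 1.65, -0, 1.367, -0.083], TCP at [0.249, 0.6, 0.178] pointing down, gripper open.
Joint ranges: [-2.61, 2.61], [-1.02, 2.33], [0.03, 2.71], [-1.35, 4.49], [0.32, 2.68], [-2.91, 2.91]. Speed limits (rad/s): [2.57, 2.57, 3.14, 3.14, 3.14, 3.14].

## Interface

Orientations are given as a unit quaternion [w, x, y, z].
In Python, from workcell import env gives the robot as it stands. Calls block until the motion is done:
- env.move_pose(position, orientation): joint-space move of the TCP to a pose.
- env.move_l(position, max_speed=0.15, frame=None, stop_force=None): straight line of the TCP; frame=None keeps the orientation; max_speed is the mean speed in m/s. With stop_force (N) it stops when the force on the tool has changed by that much, and returns True; else False.
- env.move_j(angles): joint-space move.
- env.move_gripper(opening, force=None): finger opening in m; force is the grip in N (None keeps the last); returns when the fingers have stopped.
- env.sleep(seconds).
- env.ik(position, orientation): joint angles nearest the present ones, or None.
- env.grab_frame(name): name is "scene" or "top" or "wrist"; returns (picture, depth): 480x640x3 uint8, blue, green, red; 480x640 float32, m along the optical axis (not along the pixel's ray), 0 where there is no reading.
- env.get_calibration(name): a dict with "fx", "fy", "cx", "cy" (pixels), "R" (3x3) and "t" (3): a world point X has camera coordinates R X + t. Camera axes: x right, y down, z forward; pixel columns grow to the right and rows downward; lengths in m; the calibration is good to about 2 mm. The wrist camera is an equidistant fisheye: a pixel r from the principal point sees the ray r / f radians off the axis. A picture is of the moment at which its call begins: read the wrist's pose just before it. get_calibration takes no time and is no camera call; for the wrist camera it gives the pose at the moment of the call.
A pose or a line that the arm cannot do raises env.IKError and nothing moves.
- env.hand_in(): hands the job in, once; it reports no verdict.
Readings, each from a call of its own:
- env.current_time(): time.
- env.current_q(): joint angles.
- env.current_joint_vel(): joint speeds.
- env.current_joint_efforts(): joint torques, N m.
- env.current_eef_pos(): TCP position.
- env.current_eef_rot(): TCP orientation.
- env.current_ft_force(): force on the tool from outside, world axes, zero at the start.
- env.current_torque(): the same for the moment, N m.
- env.current_width(): finger opening in m.
Only numpy, scipy, OpenCV 4.12 (cv2) and the standard library are available. Lean on these libraries where they do the work, as an engineer would, in place of code of your own. Each camera call takes 0.05 s, during which the arm holds its last target. There are 200 camera calls.

## Task

Close up the coffee sample case: with the fingertips, first push the white keeper flap down flat over the samples, then swing the red lid over it and press it fully shut. Only push and press: pick nothing up, leave the case where it stands and do not disturb the jar, bowls and other things around it.

Things in the scene. Friction and masses are not known exactly. Their poses are not given: they have to be found in the camera images.
- case: red steel coffee sample case standing loose on the bench (2 to 3 kg, it slides if shoved hard), outside 150 (x) by 240 (y) by 70 (z) mm, walls 5 mm, holding a black insert with round bean samples. Origin: centre of its underside. Its x axis points from the flap's side (near the robot) to the lid's hinge side (far from the robot), y along both hinges, z up; it may be turned some 20 degrees either way
- flap (a joint): white keeper flap inside the case with a yellow free edge, 110 mm long, 216 mm wide, 5 mm thick, hinged along the case's near side. 0 = folded down flat over the samples (it rests on a stop there, its upper face 55 mm above the bench, 15 mm below the rim), about 1.57 = standing upright, stop at 1.75. It swings from upright towards the far side (the case's +x) as it folds. Stiff hinge: it stays where it is left and takes about 1 to 2 N to push
- flap_hinge (a point): middle of the flap's hinge line: in the case frame x -65 mm, y 0, z 50 mm (level with the folded flap's underside)
- flap_edge (a point): middle of the flap's free edge, on the face that is uppermost when folded and faces the robot when upright; 110 mm from the hinge
- lid (a joint): flat red lid of the case with a bright steel strip along its free edge and no handle, 152 mm long, 242 mm wide, 6 mm thick, hinged along the case's far top edge. 0 = fully shut, lying on the rim (its top 76 mm above the bench); 1.57 = upright; up to 1.95 = leaning back away from the robot. It swings towards the robot as it shuts. Stiff hinge: it stays at any angle where it is left, does not fall, and takes about 3 to 5 N near the free edge to push. The upright flap blocks it
- lid_hinge (a point): middle of the lid's hinge line: in the case frame x +75 mm, y 0, z 70 mm (level with the shut lid's underside)
- lid_edge (a point): middle of the lid's free edge, on the lid's outer face (on top when shut, facing away from the robot when open); 152 mm from the hinge
- jar: closed amber glass jar with a steel cap, 68 mm across, 115 mm tall, standing beside the case. Not part of the job; origin at its underside
- bowl: white ceramic cupping bowl, 92 mm across, 70 mm tall, standing beside the case on the other side. Not part of the job; origin at its underside
- trier: sampling trier (light wooden handle, steel tube) lying on the bench between the robot and the case, 200 mm long, up to 26 mm high. Not part of the job; origin at its underside
- tin: small sample tin, steel with a broad white paper label and white cap, 60 mm across, 80 mm tall. Not part of the job; origin at its underside
- cup: blue mug, 80 mm across, 85 mm tall. Not part of the job; origin at its underside
- spoon: steel spoon with a wooden handle lying on the bench. Not part of the job; origin at its underside
- bowl2: second white cupping bowl, 92 mm across, 70 mm tall. Not part of the job; origin at its underside

How it is judged:
On the way, in this order (a step that is already met when the one before it is completed fails the run):
1. the flap is folded down flat while the lid still stands open (value of joint flap below 0.07 rad and value of joint lid above 1 rad), for 0.2 s.
2. the lid is shut over the folded flap (value of joint lid below 0.05 rad and value of joint flap below 0.07 rad), for 0.2 s.
At the end, for the whole second after the job is handed in: The lid is shut (joint below 0.05 rad) over the folded flap (below 0.07 rad); the case is at rest, level and within 30 mm of where it stood; every other thing is within 30 mm of where it stood (all of step 2 and distance of each of case, jar, bowl, trier, tin, cup, spoon, bowl2 from where it was at the start of the episode below 0.03 m and angle between case's own z axis and vertical below 0.06 rad and linear speed of case below 0.02 m/s); the robot touches nothing.
It fails at once if the lid is swung over (below 1.0 rad) before the flap is down (still above 0.3 rad) (value of joint lid below 1 rad and value of joint flap above 0.3 rad).
It fails at once if the case is lifted, tipped or shoved more than 40 mm (distance of case from where it was at the start of the episode above 0.04 m or angle between case's own z axis and vertical above 0.15 rad or height (world z) of case above 0.015 m).
It fails at once if the case, flap or lid is pushed with the arm or the gripper's body instead of the fingers (over 4 N) (contact force between the arm and case above 4 N).
It fails at once if any of the other things is picked up or moved more than 40 mm (distance of any of jar, bowl, trier, tin, cup, spoon, bowl2 from where it was at the start of the episode above 0.04 m).
It also fails if it takes over 58 s, if anything falls off the work surface, if the arm or the gripper's body presses on something with over 40 N, if the wrist force passes 120 N, or if a joint passes its speed limit or range.

## Working session

There is one attempt and no reset: what is moved stays moved. The work goes in short steps, each a Python script; the robot and the scene stay as the last script left them, time stands still between calls to the robot, and variables do not carry over. Pictures are saved under pics/ and viewed, about 8 in all and at most 12, crops included, and the job is handed in when it is done.

```bash
mkdir -p pics; ls; python3 - <<'E'
from workcell import env
import cv2,numpy as np
for n in ("scene","top"):
    im,d=env.grab_frame(n); cv2.imwrite(f"pics/{n}0.png",im); np.save(f"pics/{n}0.npy",d)
    c=env.get_calibration(n); print(n,c["fx"],c["cx"],c["cy"],np.round(-c["R"].T@c["t"],3),np.round(c["R"],2).tolist(), (d>0).mean())
print(env.current_time(),env.current_eef_rot(),env.current_ft_force())
E
```

```text
pics
scene 529.2003127667406 314.4799993382379 235.87922294888145 [ 1.064 -0.49   1.049] [[0.69, 0.72, -0.01], [0.58, -0.56, -0.59], [-0.43, 0.4, -0.8]] 0.9959375
top 522.156456296526 326.6677687580843 243.54135722771855 [ 0.431 -0.004  1.226] [[-0.03, -1.0, -0.01], [-1.0, 0.03, -0.08], [0.08, 0.0, -1.0]] 0.9959895833333333
0.1 [-2.55325519e-04  1.95148479e-01  9.80773222e-01 -9.45370558e-04] [-0.43473603  0.52495822 -0.25918565]
```

View pics/scene0.png

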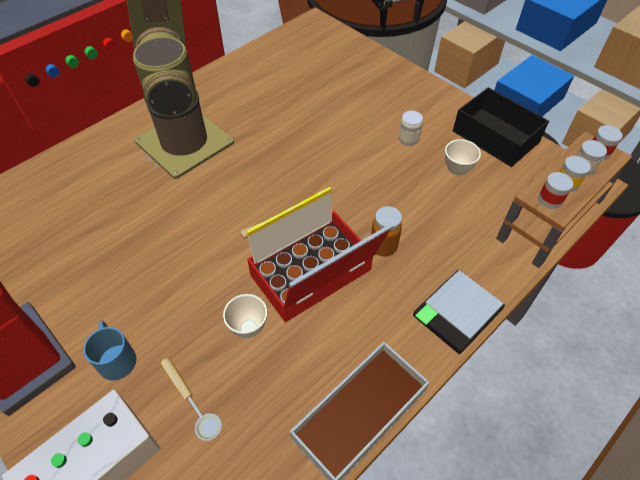

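View pics/top0.png

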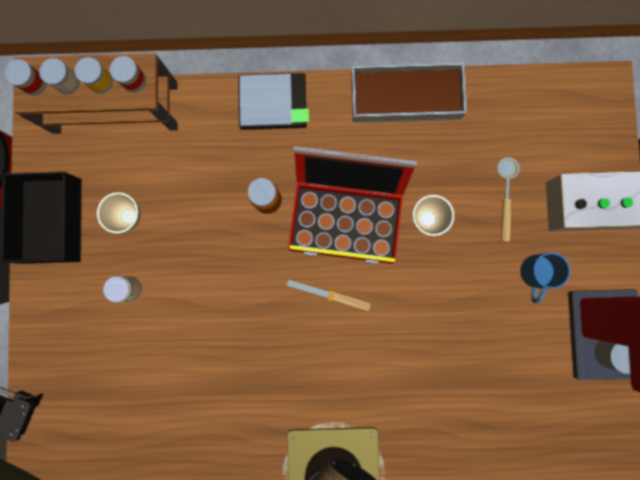

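The scene view shows the upright flap with its yellow edge (about (247,232) to (330,192)) and the lid leaning back, its steel strip running from about (290,275) to (390,230). In the top view the case spans about (290–413, 150–262), with the jar at (263,193), the bowl at (433,215) and the trier at (330,297). Next I'll measure the edges in both views.

```bash
cat > h.py <<'E'
import cv2,numpy as np
from workcell import env
def cloud(n,d):
    c=env.get_calibration(n); v,u=np.mgrid[:480,:640]
    p=np.stack([(u-c["cx"])/c["fx"]*d,(v-c["cy"])/c["fy"]*d,d],-1)
    return (p-c["t"])@c["R"]
def line(P):
    m=np.median(P,0); a=np.linalg.svd(P-P.mean(0),full_matrices=False)[2][0]; a=a*np.sign(a[1])
    s=(P-m)@a; lo,hi=np.percentile(s,[1,99]); return m+a*lo,m+a*hi,a
def masks(im):
    h=cv2.cvtColor(im,cv2.COLOR_BGR2HSV); H,S,V=[h[...,i].astype(int) for i in range(3)]
    return dict(yel=(abs(H-28)<6)&(S>180)&(V>120), red=((H<6)|(H>174))&(S>170), grey=(S<60)&(V>90), white=(S<70)&(V>120))
E
python3 - <<'E'
from h import *
np.set_printoptions(precision=4,suppress=True)
for n in ("scene","top"):
    im=cv2.imread(f"pics/{n}0.png"); P=cloud(n,np.load(f"pics/{n}0.npy")); M=masks(im)
    roi=(P[...,0]>.38)&(P[...,0]<.75)&(abs(P[...,1])<.16)&(P[...,2]<.3)
    print(n,"yel",*line(P[roi&M["yel"]&(P[...,2]>.08)]), (roi&M["yel"]).sum())
    g=roi&M["grey"]&(P[...,2]>.17)&(P[...,0]>.56); print(" strip",g.sum(),*line(P[g]))
    r=roi&M["red"]; Q=P[r&(abs(P[...,2]-.07)<.006)]
    box=cv2.minAreaRect((Q[:,:2]*1000).astype(np.float32)); print(" rim",len(Q),np.median(Q[:,2]),box,cv2.boxPoints(box).tolist())
    for nm,m in (("lidpts",r&(P[...,2]>.09)&(P[...,0]>.54)),):
        Q=P[m]; print(nm,len(Q), Q.mean(0) if len(Q) else '', np.linalg.svd(Q-Q.mean(0),full_matrices=False)[2][2])
    b=roi&(P[...,2]>.012)
    for nm,(x0,x1,y0,y1) in dict(jar=(.5,.65,.1,.25),bowl=(.45,.62,-.32,-.14),trier=(.3,.42,-.12,.12)).items():
        q=P[(P[...,0]>x0)&(P[...,0]<x1)&(P[...,1]>y0)&(P[...,1]<y1)&(P[...,2]>.01)&(P[...,2]<.2)]
        print(nm,len(q), *( [q.min(0),q.max(0)] if len(q) else []))
E
```

```text
scene yel [ 0.4801 -0.1369  0.1557] [0.5135 0.0732 0.1564] [0.1567 0.9876 0.0029] 356
 strip 486 [ 0.6673 -0.1583  0.2176] [0.7012 0.0566 0.2174] [ 0.1558  0.9878 -0.0011]
 rim 243 0.07038518127761698 ((572.5474243164062, -43.4837646484375), (240.25904846191406, 157.22471618652344), 81.53587341308594) [[477.1094055175781, -150.73390197753906], [632.6216430664062, -173.87582397460938], [667.9854736328125, 63.76637268066406], [512.4732055664062, 86.90829467773438]]
lidpts 1213 [ 0.6677 -0.0543  0.1453] [-0.9573  0.1502  0.2469]
jar 475 [0.6052 0.1027 0.0104] [0.65   0.1679 0.1213]
bowl 1925 [ 0.4755 -0.2833  0.01  ] [ 0.62   -0.1401  0.0755]
trier 71 [ 0.3723 -0.0971  0.0106] [ 0.391  -0.0379  0.0257]
top yel [ 0.4765 -0.1363  0.1602] [0.5091 0.073  0.1607] [0.1541 0.988  0.0022] 221
 strip 523 [ 0.6656 -0.1584  0.2172] [0.6993 0.0557 0.2174] [0.1556 0.9878 0.0006]
 rim 471 0.07057377257683568 ((575.968994140625, -44.78733825683594), (238.57965087890625, 139.4920196533203), 81.20598602294922) [[488.8055725097656, -152.0118865966797], [626.65771484375, -173.33778381347656], [663.1324462890625, 62.43721008300781], [525.2802734375, 83.76310729980469]]
lidpts 396 [ 0.6719 -0.005   0.1581] [ 0.9542 -0.1554 -0.2557]
jar 793 [0.5169 0.1029 0.0101] [0.6499 0.1927 0.1224]
bowl 1740 [ 0.4758 -0.2845  0.01  ] [ 0.6199 -0.14    0.0764]
trier 527 [ 0.3696 -0.0965  0.0105] [0.4198 0.0594 0.0296]
```

```bash
cat >> h.py <<'E'
PHI=.1565; C=np.array([.5725,-.044,0]); X=np.array([np.cos(PHI),-np.sin(PHI),0]); Y=np.array([np.sin(PHI),np.cos(PHI),0]); Z=np.array([0,0,1.])
Q=np.array([0,np.sin(PHI/2),np.cos(PHI/2),0])   # tool down, jaws along case y
def W(x,z,y=0): return C+X*x+Y*y+Z*z            # case frame -> world
def st(m=""): print(m,"t%.1f"%env.current_time(),"F",np.round(env.current_ft_force(),1),"p",np.round(env.current_eef_pos(),3))
E
python3 - <<'E'
from h import *
p=env.current_eef_pos(); env.move_l([p[0],p[1],.3])
for a in [(-.115,.3),(-.115,.14),(.03,.055),(.16,.3),(.16,.19),(-.06,.076)]: print(a,W(*a).round(3),np.round(env.ik(W(*a),Q),2))
env.move_gripper(0.0); env.move_pose(W(-.125,.30),Q); st("above")
env.move_l(W(-.125,.14)); st("down")
r=env.move_l(W(-.085,.14),max_speed=.05,stop_force=1.5); st(f"contact {r}")
im,d=env.grab_frame("scene"); cv2.imwrite("pics/s1.png",cv2.resize(im[120:360,180:500],(640,480)))
im,d=env.grab_frame("wrist"); cv2.imwrite("pics/w1.png",im)
E
```

```text
(-0.115, 0.3) [ 0.459 -0.026  0.3  ] [-0.17 -0.36  1.89 -0.    1.61 -1.59]
(-0.115, 0.14) [ 0.459 -0.026  0.14 ] [-0.17 -0.29  2.1  -0.    1.33 -1.59]
(0.03, 0.055) [ 0.602 -0.049  0.055] [-0.17  0.13  1.86 -0.    1.15 -1.58]
(0.16, 0.3) [ 0.731 -0.069  0.3  ] [-0.17  0.26  1.29 -0.    1.59 -1.58]
(0.16, 0.19) [ 0.731 -0.069  0.19 ] [-0.17  0.3   1.43 -0.    1.42 -1.58]
(-0.06, 0.076) [ 0.513 -0.035  0.076] [-0.17 -0.09  2.05 -0.    1.19 -1.59]
above t4.9 F [-0.  -0.6  1.9] p [ 0.449 -0.024  0.3  ]
down t6.1 F [-0.1 -0.2  0.9] p [ 0.45  -0.025  0.141]
contact False t7.1 F [-0.5 -0.9  1.3] p [ 0.488 -0.031  0.14 ]
```

View pics/s1.png

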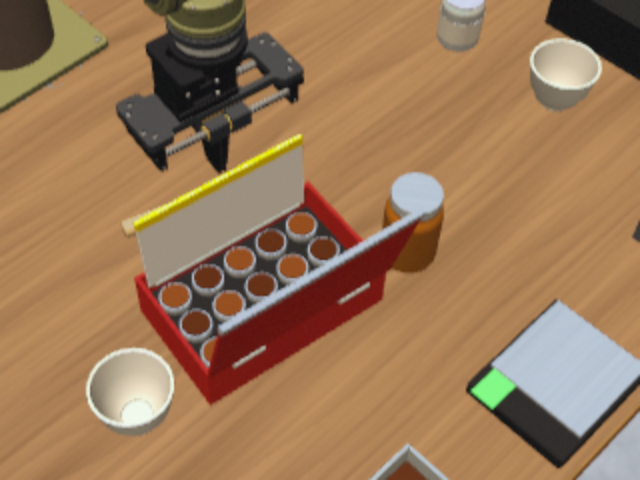

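View pics/w1.png

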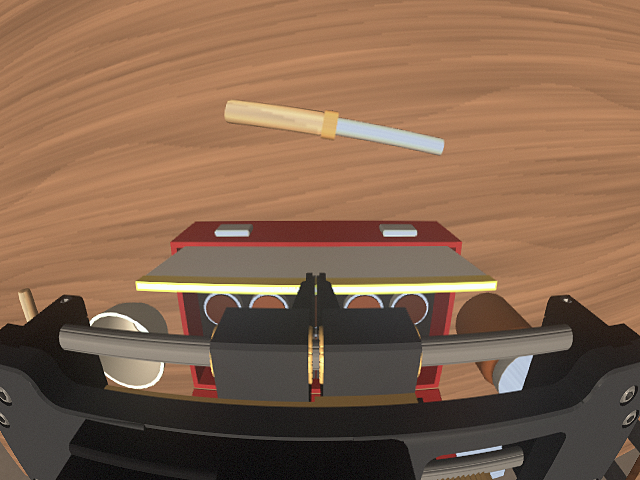

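The scene crop shows the closed fingers standing behind the flap (fingers near (215,150), yellow edge from (135,225) to (302,140)). The wrist view shows the fingertip (316,275) on the robot side of the yellow edge, just short of contact. Now I'll fold the flap along its arc.

```bash
python3 - <<'E'
from h import *
s=.09
for th in np.linspace(1.6,0,13):
    e=.010*np.sin(th)
    x=-.065+s*np.cos(th)-.005*np.sin(th)-e; z=.050+s*np.sin(th)+.005*np.cos(th)
    if th<.01: break
    if env.move_l(W(x,z),max_speed=.08,stop_force=15): st("STOP"); break
    if int(th*10)%3==0: st("%.2f"%th)
r=env.move_l(W(.025,.049),max_speed=.03,stop_force=12); st(f"press {r}")
env.sleep(.3); st()
env.move_l(W(.0,.12)); env.move_l(W(-.05,.34),max_speed=.3); st("up")
im,d=env.grab_frame("scene"); cv2.imwrite("pics/s2.png",cv2.resize(im[120:360,180:500],(640,480)))
np.set_printoptions(precision=4,suppress=True)
P=cloud("scene",d); M=masks(im); roi=(P[...,0]>.38)&(P[...,0]<.75)&(P[...,1]>-.2)&(P[...,1]<.1)&(P[...,2]<.24)
y=roi&M["yel"]; print("yel",y.sum(),*line(P[y]))
g=roi&M["grey"]&(P[...,2]>.19)&(P[...,0]>.56); print("strip",g.sum(),*line(P[g]))
E
```

```text
1.20 t8.3 F [-1.  -0.2 -0.1] p [ 0.527 -0.037  0.135]
0.93 t9.0 F [ 0.3 -0.7 -0.3] p [ 0.549 -0.04   0.125]
0.67 t9.6 F [-0.5 -0.4  0.1] p [ 0.569 -0.043  0.109]
press False t11.6 F [ 0.6 -0.6 -0.3] p [ 0.597 -0.048  0.049]
 t11.9 F [-0.2 -0.4 -0. ] p [ 0.597 -0.048  0.049]
up t13.4 F [ 0.2 -0.2 -0.2] p [ 0.523 -0.036  0.337]
yel 356 [ 0.48   -0.1368  0.1559] [0.5131 0.0726 0.1564] [0.1563 0.9877 0.0023]
strip 541 [ 0.6643 -0.1793  0.2174] [0.7016 0.0566 0.2176] [0.1562 0.9877 0.0007]
```

View pics/s2.png

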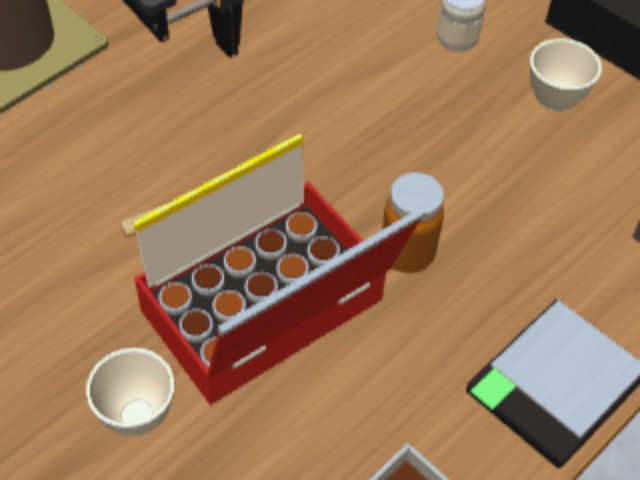

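The flap hasn't moved and no force showed, so the fingers missed it. I'll check where the TCP projects in the images against where the fingertip appears.

```bash
python3 - <<'E'
from h import *
def proj(n,p):
    c=env.get_calibration(n); q=c["R"]@np.array(p)+c["t"]; return np.array([c["fx"]*q[0]/q[2]+c["cx"],c["fy"]*q[1]/q[2]+c["cy"]]).round(1)
a=proj("scene",[.488,-.031,.14]); print("s1 tcp crop",(a-[180,120])*2)
a=proj("scene",env.current_eef_pos()); print("s2 tcp crop",(a-[180,120])*2, env.current_width(), env.current_eef_rot())
print("top tcp",proj("top",env.current_eef_pos()))
np.set_printoptions(precision=3,suppress=True)
im,d=env.grab_frame("top"); cv2.imwrite("pics/t2.png",cv2.resize(im[100:340,180:500],(640,480)))
ims,ds=env.grab_frame("scene")
for n,i,dd in (("top",im,d),("scene",ims,ds)):
    P=cloud(n,dd); p=env.current_eef_pos()
    m=(abs(P[...,0]-p[0])<.07)&(abs(P[...,1]-p[1])<.07)&(P[...,2]>.24)&(P[...,2]<.42)
    Q_=P[m]; k=np.argsort(Q_[:,2])[:10]; print(n,len(Q_),Q_[k].mean(0), Q_.min(0),Q_.max(0))
E
```

```text
s1 tcp crop [216.2 185.6]
s2 tcp crop [226.6  77.4] 0.0006057840871415831 [-2.67856352e-03  7.81764945e-02  9.96935902e-01  2.62299338e-04]
top tcp [346.4 230.3]<stdin>:13: RuntimeWarning: Mean of empty slice.
  ret = um.true_divide(
Traceback (most recent call last):
ValueError: zero-size array to reduction operation minimum which has no identity
```

View pics/t2.png

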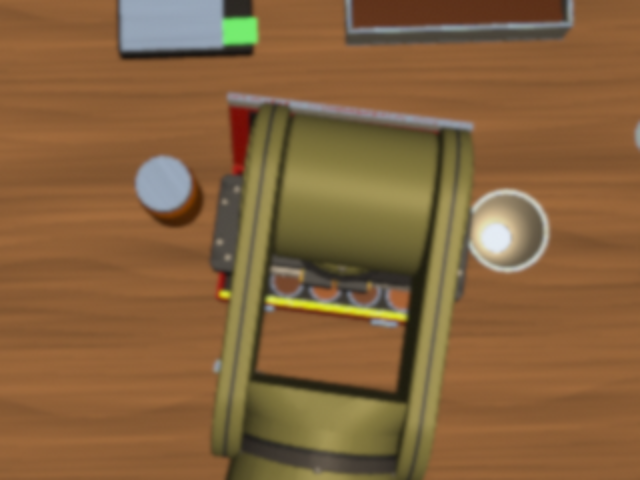

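```bash
python3 - <<'E'
from h import *
np.set_printoptions(precision=3,suppress=True)
print(env.grip_point_offset)
env.move_pose(W(-.16,.30),Q); p=env.current_eef_pos(); print(p)
c=env.get_calibration("scene"); q=c["R"]@p+c["t"]; uv=np.array([c["fx"]*q[0]/q[2]+c["cx"],c["fy"]*q[1]/q[2]+c["cy"]]); print(uv,q[2])
im,d=env.grab_frame("scene"); P=cloud("scene",d)
u0,v0=uv.astype(int); a=im[v0-100:v0+50,u0-100:u0+100].copy(); a=cv2.resize(a,None,fx=4,fy=4); cv2.circle(a,(400,400),6,(0,255,0),2); cv2.imwrite("pics/tip.png",a)
for v in range(v0-60,v0+12,4): print(v,P[v,u0],end=' ')
m=(np.linalg.norm(P[...,:2]-p[:2],axis=-1)<.05)&(P[...,2]>.2)&(P[...,2]<.45); Qs=P[m]; k=np.argsort(Qs[:,2])[:12]; print("\n",len(Qs)); print(Qs[k].mean(0) if len(Qs) else "")
E
```

```text
0.0188
[ 0.414 -0.019  0.299]
[264.439 140.055] 1.075565267203736
80 [ 0.441 -0.025  0.464] 84 [ 0.439 -0.024  0.454] 88 [ 0.435 -0.022  0.442] 92 [ 0.44  -0.027  0.439] 96 [ 0.448 -0.033  0.438] 100 [ 0.448 -0.034  0.429] 104 [ 0.446 -0.034  0.42 ] 108 [ 0.426 -0.02   0.39 ] 112 [ 0.425 -0.02   0.38 ] 116 [ 0.423 -0.02   0.368] 120 [ 0.425 -0.023  0.361] 124 [ 0.425 -0.024  0.352] 128 [ 0.425 -0.024  0.342] 132 [ 0.127  0.191 -0.002] 136 [0.143 0.178 0.002] 140 [ 0.153  0.168 -0.   ] 144 [0.166 0.157 0.   ] 148 [ 0.176  0.149 -0.003] 
 878
[ 0.419 -0.022  0.339]
```

View pics/tip.png

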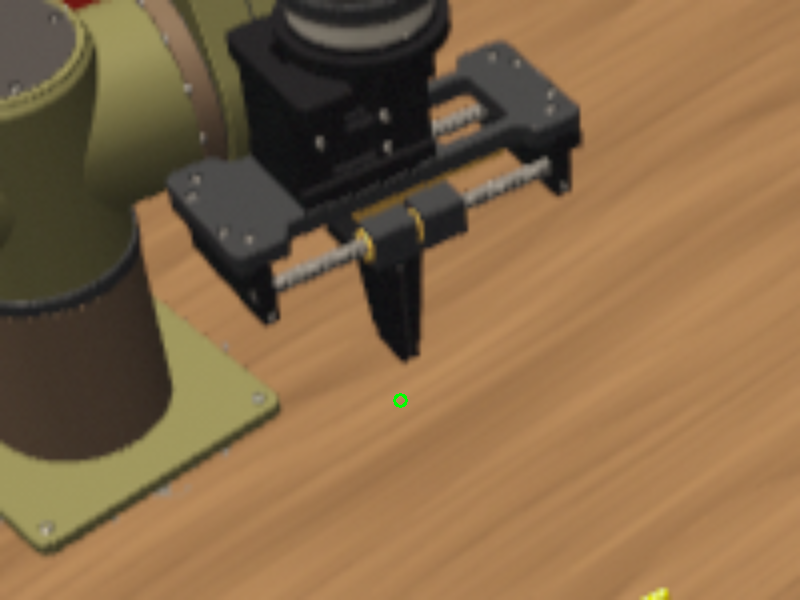

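The crop shows the actual fingertip at (408,358), while the projected TCP is at (400,400). Depth puts the tip at z≈0.337 with the TCP at 0.299. So the fingers end about 37 mm short of the stated TCP. I'll include that offset and stop partway to check that the flap is following.

```bash
cat >> h.py <<'E'
D=.037   # real fingertip is this far short of the TCP (measured)
def T(x,z): return W(x,z-D)   # command the real fingertip
def look(name=None):
    im,d=env.grab_frame("scene"); P=cloud("scene",d); M=masks(im)
    if name: cv2.imwrite(f"pics/{name}.png",cv2.resize(im[120:360,180:500],(640,480)))
    roi=(P[...,0]>.38)&(P[...,0]<.75)&(P[...,1]>-.2)&(P[...,1]<.1)&(P[...,2]<.24)&(P[...,2]>.035)
    y=P[roi&M["yel"]]; print("yel",len(y),np.median(y,0).round(3) if len(y) else "")
    return P,M,roi,(np.median(y,0) if len(y) else None)
E
python3 - <<'E'
from h import *
env.move_l(T(-.125,.147),max_speed=.2); st("down")
r=env.move_l(T(-.083,.147),max_speed=.06,stop_force=2); st(f"c {r}")
s=.095
def g(th):
    x=-.065+s*np.cos(th)-.005*np.sin(th)-.010*np.sin(th); z=.050+s*np.sin(th)+.005*np.cos(th); return T(x,z)
ok=True
for i,th in enumerate(np.linspace(1.55,.12,11)):
    if env.move_l(g(th),max_speed=.08,stop_force=15): st("STOP"); ok=False; break
    st("%.2f"%th)
    if i==3:
        y=look("p1")[3]
        if y is None or y[0]<.505: print("flap not following"); ok=False; break
if ok:
    r=env.move_l(T(.03,.045),max_speed=.03,stop_force=10); st(f"press {r}")
E
```

```text
down t15.3 F [-0.1  0.5 -0.2] p [ 0.45  -0.025  0.111]
c False t16.1 F [ 0.2 -0.6 -0.5] p [ 0.49  -0.031  0.11 ]
1.55 t16.4 F [-0.7  0.3  0.7] p [ 0.495 -0.032  0.108]
1.41 t16.7 F [0.2 0.4 0. ] p [ 0.509 -0.034  0.108]
1.26 t17.0 F [ 0.3 -0.1  0.3] p [ 0.523 -0.036  0.105]
1.12 t17.4 F [ 0.1  0.3 -0.1] p [ 0.536 -0.038  0.101]
yel 298 [ 0.553 -0.047  0.147]
0.98 t17.7 F [-1.1 -0.2 -0. ] p [ 0.548 -0.04   0.094]
0.83 t18.1 F [-0.9 -0.5  0.4] p [ 0.56  -0.042  0.087]
0.69 t18.4 F [0.  0.5 0.4] p [ 0.571 -0.044  0.077]
0.55 t18.7 F [-0.3  1.  -0.7] p [ 0.58  -0.045  0.066]
0.41 t19.0 F [-0.6  0.3  0.2] p [ 0.588 -0.046  0.055]
0.26 t19.4 F [-0.3  0.8  0.4] p [ 0.595 -0.048  0.042]
0.12 t19.7 F [-0.2 -0.4 -0.2] p [ 0.599 -0.048  0.028]
press True t20.2 F [-0.9  0.2  7.5] p [ 0.602 -0.049  0.019]
```

The flap followed and the press stopped on contact at z≈0.055, so the 36–37 mm offset holds. Now I'll check the flap and swing the lid.

```bash
python3 - <<'E'
from h import *
env.move_l(T(.01,.12),max_speed=.2); env.move_l(T(0.0,.30),max_speed=.3)
P,M,roi,y=look("p2")
c=P[roi&M["white"]&(P[...,2]<.1)&(P[...,0]<.62)]; print("flap white z",len(c),np.percentile(c[:,2],[5,50,95]).round(4))
g_=P[roi&M["grey"]&(P[...,2]>.19)&(P[...,0]>.56)]; print("strip",np.median(g_,0).round(4))
assert y is not None and y[2]<.062
env.move_l(T(.155,.30),max_speed=.25); env.move_l(T(.155,.203),max_speed=.15); st("behind")
r=env.move_l(T(.13,.203),max_speed=.05,stop_force=2.5); st(f"c {r}")
look("p3")
E
```

```text
yel 43 [ 0.593 -0.147  0.056]
flap white z 3312 [0.0527 0.056  0.0595]
strip [ 0.6815 -0.07    0.2173]
behind t23.0 F [ 0.2 -0.7  0.6] p [ 0.726 -0.068  0.168]
c False t23.7 F [-0.5 -1.  -0.4] p [ 0.701 -0.064  0.166]
yel 42 [ 0.593 -0.147  0.056]
```

View pics/p3.png

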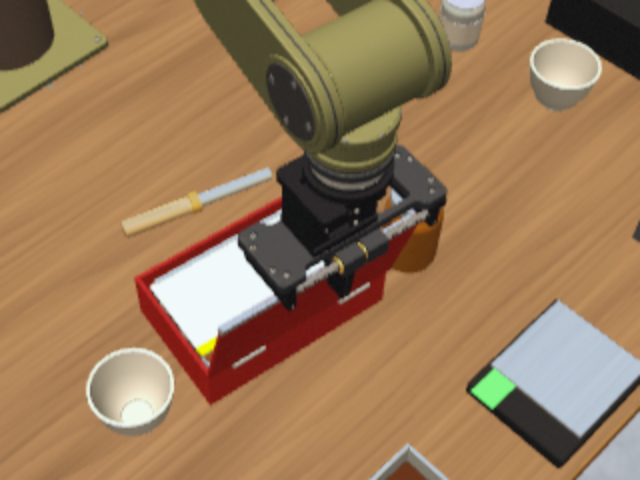

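The picture shows the flap flat (white area around (220,290)), and the finger (345,285) behind the lid with the gripper body above the strip. Now I'll swing the lid.

```bash
python3 - <<'E'
from h import *
s=.137
def g(th):
    return T(.075-s*np.cos(th)+.016*np.sin(th), .070+s*np.sin(th)+.006*np.cos(th))
ok=True
for i,th in enumerate(np.linspace(1.7,.1,13)):
    if env.move_l(g(th),max_speed=.08,stop_force=18): st("STOP %.2f"%th); ok=False; break
    st("%.2f"%th)
    if i==4:
        P,M,roi,_=look("p4"); k=P[roi&M["grey"]&(P[...,2]>.12)&(P[...,0]>.5)]; print("strip",len(k),np.median(k,0).round(3))
if ok:
    r=env.move_l(T(-.055,.066),max_speed=.03,stop_force=18); st(f"press {r}"); env.sleep(.3); st()
E
```

```text
1.70 t24.1 F [-0.2 -0.6  0.2] p [ 0.679 -0.061  0.168]
1.57 t24.5 F [-0.4  0.2  0.5] p [ 0.661 -0.058  0.17 ]
1.43 t24.9 F [-0.7  0.3 -0.1] p [ 0.643 -0.055  0.169]
1.30 t25.3 F [ 0.4 -0.5  0.2] p [ 0.625 -0.052  0.166]
1.17 t25.7 F [-0.4  0.3 -0.8] p [ 0.607 -0.049  0.161]
yel 0 
strip 375 [ 0.583 -0.107  0.209]
1.03 t26.1 F [ 0.  -0.5  0.2] p [ 0.59  -0.047  0.153]
0.90 t26.5 F [ 0.3 -0.1  1. ] p [ 0.574 -0.044  0.144]
0.77 t26.9 F [-0.2  0.1 -1.3] p [ 0.56  -0.042  0.132]
0.63 t27.3 F [-0.4 -0.8 -0.2] p [ 0.546 -0.04   0.118]
0.50 t27.6 F [0.1 0.5 0.4] p [ 0.535 -0.038  0.103]
0.37 t28.0 F [ 0.3 -0.3 -1.2] p [ 0.525 -0.036  0.087]
0.23 t28.4 F [1.3 0.3 0.2] p [ 0.518 -0.035  0.069]
0.10 t28.8 F [0.1 0.4 0. ] p [ 0.513 -0.035  0.052]
press True t29.3 F [-1.7  0.6  5.1] p [ 0.516 -0.035  0.04 ]
 t29.6 F [-0.5 -1.2  5.7] p [ 0.516 -0.035  0.04 ]
```

```bash
python3 - <<'E'
from h import *
env.move_l(T(-.06,.2),max_speed=.2); env.move_l(T(-.20,.36),max_speed=.3); st("up")
for n in ("scene","top"):
    im,d=env.grab_frame(n); P=cloud(n,d); M=masks(im)
    cv2.imwrite(f"pics/{n}9.png",cv2.resize(im[120:360,180:500],(640,480)))
    rel=P-C; x=rel@X; y=rel@Y
    on=(abs(y)<.11)&(P[...,2]>.04)&(P[...,2]<.15)
    for a,b in ((-.073,-.06),(-.03,.0),(.03,.07)):
        z=P[on&(x>a)&(x<b)][:,2]; print(n,(a,b),len(z),np.percentile(z,[5,50,95]).round(4) if len(z) else "")
    q=P[(abs(x)<.12)&(abs(y)<.16)&M["red"]&(P[...,2]>.07)&(P[...,2]<.085)]
    print(" lid box",cv2.minAreaRect((q[:,:2]*1000).astype(np.float32)))
    d0=np.load(f"pics/{n}0.npy"); im0=cv2.imread(f"pics/{n}0.png")
    for nm,(u0,u1,v0,v1) in (dict(jar=(245,283,175,215),bowl=(412,456,192,238),trier=(285,372,278,312)) if n=="top" else {}).items():
        print(nm,np.abs(im[v0:v1,u0:u1].astype(int)-im0[v0:v1,u0:u1]).mean().round(1))
E
```

```text
up t31.2 F [ 1.   0.3 -0.6] p [ 0.375 -0.013  0.321]
scene (-0.073, -0.06) 437 [0.0743 0.0774 0.0806]
scene (-0.03, 0.0) 1072 [0.0743 0.0775 0.0805]
scene (0.03, 0.07) 1692 [0.0696 0.0773 0.0805]
 lid box ((575.345703125, -44.014129638671875), (242.26341247558594, 141.7340850830078), 80.94975280761719)
top (-0.073, -0.06) 585 [0.0737 0.0773 0.0809]
top (-0.03, 0.0) 1335 [0.0739 0.0774 0.0807]
top (0.03, 0.07) 1748 [0.0737 0.0773 0.0811]
 lid box ((574.582275390625, -44.54298400878906), (239.8080291748047, 137.346435546875), 81.03600311279297)
jar 3.1
bowl 3.5
trier 23.5
```

View pics/scene9.png

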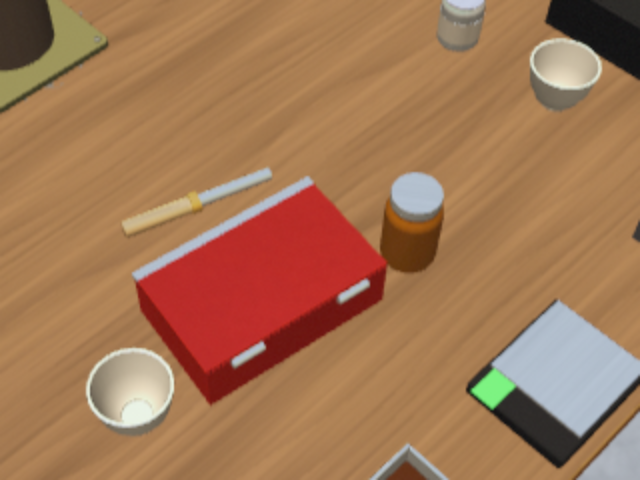

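The lid is flat over its full length and the case hasn't moved. The top-view difference at the trier is probably the arm over it, because the scene view shows the trier's handle end where it was. Handing in.

```bash
python3 - <<'E'
from workcell import env
env.hand_in(); print(env.current_time())
E
```

```text
the job is handed in; nothing more can be done
the job is handed in; nothing more can be done
```

The sample case is closed: I folded the flap down flat, then swung the red lid over it and pressed it shut. I handed in at about 31 s, and no verdict was reported.

- **First try missed:** my first pass went over the flap without touching it. The closed fingers end about 37 mm short of the stated TCP, so I measured that in the images, corrected for it and folded the flap on the second pass.
- **Flap:** before I moved the lid, the folded flap's upper face measured 56 mm above the bench (55 expected), with the lid still open.
- **Lid:** both cameras put the lid's top at 77.3–77.5 mm from edge to hinge, so it lies flat. That is slightly above the nominal 76 mm, within the calibration error.
- **Case:** it looks unmoved. Its centre still measures within about 3 mm of where it started.
- **Surroundings:** the jar and bowl look unchanged. The top view showed a large difference at the trier, which I put down to the arm being over it, because the scene view shows its handle end in the same place. I did not measure the tin, cup, spoon or second bowl; the arm never went near them.

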